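# Push a roller up its ramp and hold it at the stop

### The arm

A 6-joint arm with a two-finger parallel gripper is mounted at the origin on a cart in front of the work surface, level with it; the furniture and walls round the work are solid. World frame = base frame: x ahead of the robot, y to its left, z up, the work surface at z = 0. Lengths are in m, angles in rad, forces in N, time in s.
With the tool pointing down it reaches from about 0.35 to 0.8 m from the base axis. Payload 7.3 kg.
Tool frame: the origin (TCP) lies between the finger pads; the fingertips stand 25 mm ahead of it and the grasp point (between the pads) lies 6 mm ahead of it (r.tip_extent is the distance from the TCP to the fingertips, in m); z points along the fingers, y is the direction in which the jaws open and shut (so a half turn about z gives the same grasp; the last joint's range is limited). The gripper opens to 85 mm and grips with 20 to 120 N. Pads are 22 mm wide; open, the fingers measure 114 mm over their backs; the gripper's body (76 mm by 85 mm) begins 54 mm behind the grasp point. The pads swing forward as they close: fully open they stand 13 mm farther back than shut.
Start: joints at [-1.256, 0.342, 1.524, -0, 1.275, -0.146], TCP at [0.233, -0.47, 0.256] pointing down, gripper open.
Joint ranges: [-2.53, 2.53], [-0.77, 2.02], [0.04, 2.7], [-1, 4.14], [0.28, 2.66], [-3.11, 3.11]. Speed limits (rad/s): [2.57, 2.57, 3.14, 3.14, 3.14, 3.14].

### API

Orientations are given as a unit quaternion [x, y, z, w].
In Python, from workcell import r, command_gripper, optics gives the robot as it stands. The module is installed in compiled form; this text tells all that it offers. Calls block until the motion is done:
- r.reach(position, orientation): joint-space move of the TCP to a pose.
- r.move_straight(position, orientation=None, speed=0.15, max_force=None): straight line of the TCP; orientation=None keeps the orientation; speed is the mean speed in m/s. With max_force (N) it stops when the force on the tool has changed by that much, and returns True; else False.
- r.movej(angles): joint-space move.
- command_gripper(opening, force=None): finger opening in m; force is the grip in N (None keeps the last); returns when the fingers have stopped.
- r.hold(seconds).
- r.solve_ik(position, orientation): joint angles nearest the present ones, or None.
- r.read_state(): the state.
- optics.get_image(name): name is "scene" or "top" or "wrist"; returns (picture, depth): 480x640x3 uint8, red, green, blue; 480x640 float32, m along the optical axis (not along the pixel's ray), 0 where there is no reading.
- optics.camera_model(name): a dict with "K" (3x3 intrinsics, pixels), "k1" (the pictures are not rectified: a ray, as slopes to the right and down, at radius r is drawn at 1 + k1 r^2 times it, then the intrinsics apply), "R" (3x3) and "t" (3): a world point X has camera coordinates R X + t; the wrist camera has in their place "tool_from_camera" (4x4, takes a point from camera to tool coordinates, whose origin is the TCP and whose axes are the flange's). Camera axes: x right, y down, z forward; pixel columns grow to the right and rows downward; lengths in m; the calibration is good to about 2 mm. A picture is of the moment at which its call begins: read the wrist's pose just before it. camera_model takes no time and is no camera call.
A pose or a line that the arm cannot do raises r.PlanningError and nothing moves.
- r.finish_job(): hands the job in, once; it reports no verdict.
The state is a dict: "time_s": time; "joint_positions": joint angles; "dq": joint speeds; "tau": joint torques, N m; "eef_pos": TCP position; "eef_rot": TCP orientation; "contact_force": force on the tool from outside, world axes, zero at the start; "torque": the same for the moment, N m; "grip_width": finger opening in m.
Only numpy, scipy, OpenCV 4.12 (cv2) and the standard library are available. Lean on these libraries where they do the work, as an engineer would, in place of code of your own. Each camera call takes 0.05 s, during which the arm holds its last target.

### The job

Push the big conveyor roller up the shallow ramp with your fingertips until it is fully against the stop plate at the top, and finish while still holding it there with the fingers, so that it can be pinned. It rolls freely, so do not let it run loose or roll back down; only push it, never lift it off the ramp, and leave everything else on the bench where it is.

Things in the scene. Friction and masses are not known exactly. Their poses are not given: they have to be found in the camera images.
- roller: Polished steel conveyor roller (slippery, friction about 0.35) with dark end discs, lying across the ramp: a solid-ended cylinder 90 mm in diameter, 110 mm long, 0.35 to 0.7 kg, free to roll. Origin: middle of its axis (45 mm above the surface under it); its y axis runs along the cylinder's axis, x and z turn as it rolls.
- ramp: Fixed plywood ramp, 350 x 144 mm. Origin: middle of its underside; x horizontal, uphill; z up. In mm: level apron x -180 to -85 at z 12, closed at its low end (x -188 to -180) by a lip 8 above it; then the deck rises at 8 degrees to the stop. Guide rails 16 high on both sides, y -60 to 60 free between them. The roller starts on the apron.
- deck: Sloping part of the ramp, fixed to it. Origin: middle of its foot line, on the surface (ramp x -85, z 12 mm); x points up the slope, y across, z square to the surface. The dark steel stop plate, square to the deck, has its face at x = 200 mm and stands 70 mm high: the roller's axis is at x 155, z 45 mm when against it.
- jar_7: Bystander, to be left alone: screw-lid glass jar, 64 mm across, 89 mm high, standing just beyond the ramp. Origin: centre of its underside.
- bolt_3: Bystander, to be left alone: hex bolt 85 mm high standing on its 24 mm head, just on the robot's side of the ramp. Origin: centre of its underside.
- nut_1: Bystander, to be left alone: hex nut 32 mm across, 13 mm thick, on the robot's side of the ramp. Origin: centre of its underside.
- tape_2: Bystander, to be left alone: black tape roll, 102 mm across, 24 mm thick, lying flat. Origin: centre of its underside.
- bit_case: Bystander, to be left alone: flat grey tool case 106x162x45 mm. Origin: centre of its underside.
- orange_case: Bystander, to be left alone: orange case 72x215x35 mm. Origin: centre of its underside.
- spanner_0: Bystander, to be left alone: spanner 199 mm long, 7 mm thick. Origin: centre of its underside.
Mind the look-alikes: they are no part of the job. Leave any green look-alike of the roller alone.

How it is judged:
By the outcome, as a careful person would: the job done as asked, in the order asked, and still so for the second after the job is handed in, while the arm keeps its last pose, push and grip.
It also fails if it takes over 37 s, if anything falls off the work surface, if the arm or the gripper's body presses on something with over 40 N, if the wrist force passes 120 N, or if a joint passes its speed limit or range.

## Working session

There is one attempt and no reset: what is moved stays moved. The work goes in short steps, each a Python script; the robot and the scene stay as the last script left them, time stands still between calls to the robot, and variables do not carry over. Pictures are saved under pics/ and viewed, and the job is handed in when it is done.

```bash
mkdir -p pics; ls; python3 - <<'E'
from workcell import r, optics
import cv2, numpy as np, pickle
print(r.read_state())
d={}
for n in ["scene","top"]:
    p,z=optics.get_image(n); m=optics.camera_model(n); d[n]=(p,z,m); print(n,m)
    cv2.imwrite(f"pics/{n}0.png",p[:,:,::-1])
pickle.dump(d,open("d0.pkl","wb"))
E
```

```text
pics
{'time_s': 0.0, 'joint_positions': array([-1.25600779e+00,  3.42742198e-01,  1.52498110e+00, -3.58887886e-05,
        1.27544784e+00, -1.45981217e-01]), 'dq': array([-0.00094188,  0.00043611, -0.00089961, -0.00068323,  0.00042915,
       -0.00066833]), 'tau': array([ 6.38903066e-05, -4.33675325e+01, -2.46012157e+01, -1.75640175e-04,
        7.87406723e-03, -1.57604796e-05]), 'eef_pos': array([ 0.2333415 , -0.46989084,  0.25562838]), 'eef_rot': array([ 9.73577081e-01,  2.28357274e-01, -8.36381349e-05, -7.84986646e-04]), 'contact_force': array([-0.23699193,  0.12494059,  0.24639461]), 'torque': array([ 0.03399366, -0.04388457,  0.0151124 ]), 'grip_width': 0.08537828859237973}
scene {'K': array([[513.84677866,   0.        , 320.22113779],
       [  0.        , 513.84677866, 239.75141782],
       [  0.        ,   0.        ,   1.        ]]), 'k1': -0.0655766286084229, 'R': array([[ 0.50729681, -0.86171337,  0.01000097],
       [-0.40242111, -0.24713838, -0.88146462],
       [ 0.76204147,  0.44313959, -0.47214416]]), 't': array([-0.25055657,  0.28868875,  1.21152408])}
top {'K': array([[491.00210281,   0.        , 318.4363821 ],
       [  0.        , 491.00210281, 245.77083668],
       [  0.        ,   0.        ,   1.        ]]), 'k1': -0.12936156261344378, 'R': array([[ 0.02286425, -0.99973764, -0.00136827],
       [-0.97977976, -0.02213566, -0.19885079],
       [ 0.19876833,  0.00588718, -0.98002882]]), 't': array([0.01102964, 0.52000961, 1.27659668])}
```

View pics/scene0.png

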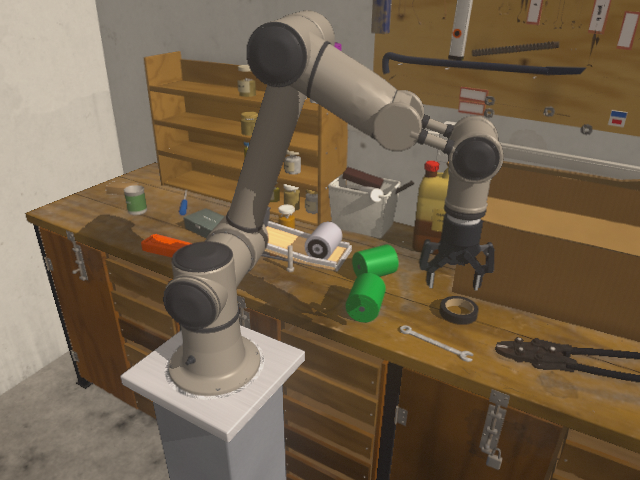

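View pics/top0.png

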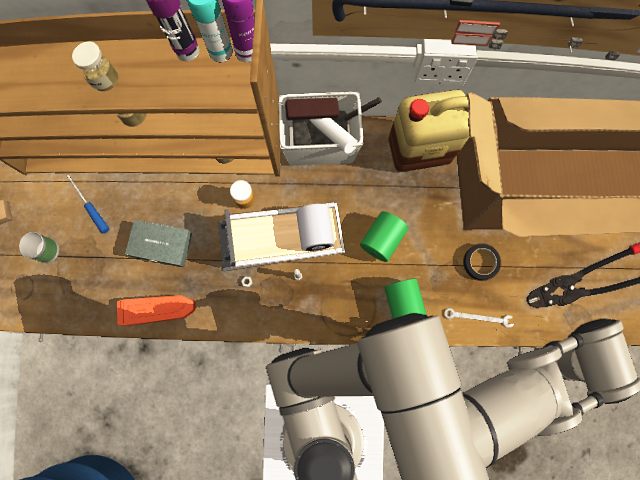

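The grey steel roller with dark end discs is at top (315,227) / scene (323,240), lying on the ramp at its right end. The stop is at the left, at top (226,240), so uphill is roughly +y. The two green cylinders, at top (384,236) and (405,300), are look-alikes and not on the ramp. I'll confirm with an enlarged crop.

```bash
cat > h.py <<'E'
import numpy as np, cv2
def ray(m,u,v):
    K=m["K"]; xd=(u-K[0,2])/K[0,0]; yd=(v-K[1,2])/K[1,1]
    rd=np.hypot(xd,yd); rr=rd
    for _ in range(30): rr=rd/(1+m["k1"]*rr*rr)
    s=rr/rd if rd>0 else 1
    d=np.array([xd*s,yd*s,1.]); return -m["R"].T@m["t"], m["R"].T@d   # d scaled so depth=1
def onz(m,u,v,z):
    c,d=ray(m,u,v); return c+d*(z-c[2])/d[2]
def atdepth(m,u,v,dep):
    c,d=ray(m,u,v); return c+d*dep
def proj(m,X):
    c=m["R"]@np.asarray(X)+m["t"]; x,y=c[:2]/c[2]; f=1+m["k1"]*(x*x+y*y)
    return m["K"][0,0]*x*f+m["K"][0,2], m["K"][1,1]*y*f+m["K"][1,2]
def cloud(m,Z):
    K=m["K"]; v,u=np.mgrid[0:480,0:640]
    xd=(u-K[0,2])/K[0,0]; yd=(v-K[1,2])/K[1,1]; rd=np.hypot(xd,yd); rr=rd.copy()
    for _ in range(30): rr=rd/(1+m["k1"]*rr*rr)
    s=rr/np.maximum(rd,1e-9)
    P=np.stack([xd*s*Z,yd*s*Z,Z],-1)
    W=(P-m["t"])@m["R"]; W[Z<=0]=np.nan; return W
E
python3 - <<'E'
import pickle,cv2,numpy as np
from h import *
d=pickle.load(open("d0.pkl","rb"))
p,Z,m=d["top"]
c=p[170:330,200:440,::-1]; cv2.imwrite("pics/c_top.png",cv2.resize(c,None,fx=3.33,fy=3.33,interpolation=cv2.INTER_CUBIC))
p2,Z2,m2=d["scene"]
c=p2[200:330,230:430,::-1]; cv2.imwrite("pics/c_scene.png",cv2.resize(c,None,fx=4,fy=4,interpolation=cv2.INTER_CUBIC))
W=cloud(m,Z)
for (u,v) in [(315,208),(315,225),(315,240),(260,240),(285,235),(225,225),(225,255),(240,195),(298,275),(247,281),(384,236)]:
    print(u,v,np.round(W[v,u],3))
E
```

```text
315 208 [0.612 0.034 0.099]
315 225 [0.566 0.033 0.099]
315 240 [0.525 0.032 0.101]
260 240 [0.538 0.185 0.026]
285 235 [0.555 0.117 0.02 ]
225 225 [0.57  0.279 0.059]
225 255 [0.483 0.27  0.081]
240 195 [0.647 0.237 0.09 ]
298 275 [0.437 0.075 0.062]
247 281 [ 0.426  0.22  -0.002]
384 236 [ 0.543 -0.15   0.088]
```

View pics/c_top.png

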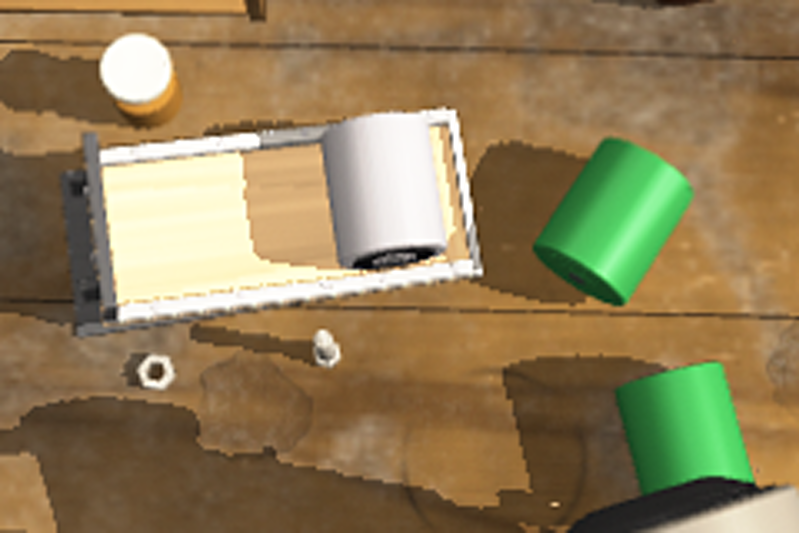

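View pics/c_scene.png

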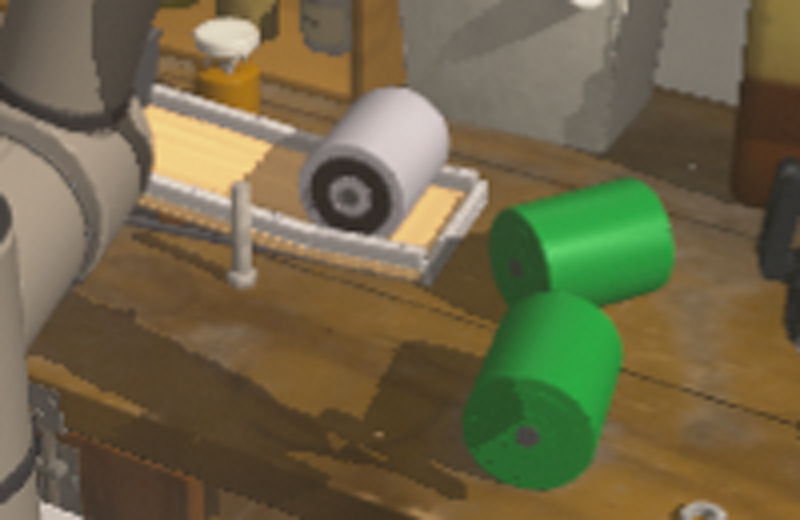

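```bash
python3 - <<'E'
import pickle,cv2,numpy as np
from h import *
d=pickle.load(open("d0.pkl","rb"))
p,Z,m=d["top"]; W=cloud(m,Z)
px=lambda a,b:(200+a/3.33,170+b/3.33)
A=onz(m,*px(481,273),.028); B=onz(m,*px(457,110),.028)
print("low corners",A,B,np.linalg.norm(A-B), np.degrees(np.arctan2((B-A)[0],-(B-A)[1])))
C=onz(m,*px(96,133),.109);D=onz(m,*px(112,315),.109)
print("stop face top",D,C,np.linalg.norm(C-D))
# cloud over ramp region
sel=(W[...,0]>.44)&(W[...,0]<.68)&(W[...,1]>-.06)&(W[...,1]<.32)&(W[...,2]>.005)&(W[...,2]<.13)
P=W[sel]
# roller: z>.085 & y<.1
R=P[(P[:,2]>.085)&(P[:,1]<.12)]; 
print(len(R),R.min(0),R.max(0))
q=R-R.mean(0);u,s,vt=np.linalg.svd(q,full_matrices=False);print("axis",vt[0],R.mean(0))
T=P[(P[:,1]>.2)&(P[:,2]>.085)]; print("stop",len(T),T.min(0) if len(T) else'',T.max(0) if len(T) else'')
p2,Z2,m2=d["scene"];
for n in d:
    mm=d[n][2]; Wc=cloud(mm,d[n][1]); print(n)
    # deck plane points: yellow
    hsv=cv2.cvtColor(d[n][0],cv2.COLOR_RGB2HSV)
    s=(Wc[...,0]>.47)&(Wc[...,0]<.65)&(Wc[...,1]>.11)&(Wc[...,1]<.25)&(Wc[...,2]>.01)&(Wc[...,2]<.045)
    Q=Wc[s]
    if len(Q)>50:
        a,res,_,_=np.linalg.lstsq(np.c_[Q[:,:2],np.ones(len(Q))],Q[:,2],rcond=None); print(a,len(Q),"tilt dir deg",np.degrees(np.arctan2(a[1],a[0])),np.degrees(np.arctan(np.hypot(*a[:2]))))
E
```

```text
low corners [ 0.50872757 -0.04892522  0.028     ] [ 0.64821782 -0.02701533  0.028     ] 0.14120046677757117 98.92658120702706
stop face top [0.45363827 0.24006186 0.109     ] [0.59931551 0.26135078 0.109     ] 0.147224572102215
1071 [ 0.44175694 -0.01018256  0.0850216 ] [0.6275997  0.08500351 0.1121261 ]
axis [-0.99306881 -0.11664764 -0.0144109 ] [0.56654794 0.03445821 0.09618142]
stop 500 [0.45876608 0.21113111 0.08506957] [0.67981739 0.27427332 0.11586008]
scene
[-0.00644803  0.12182515  0.01054536] 954 tilt dir deg 93.02975499061895 6.955467044012153
top
[-0.02112444  0.10558437  0.02195402] 2543 tilt dir deg 101.31388087856729 6.145749213117477
```

```bash
cat >> h.py <<'E'
from scipy.spatial.transform import Rotation as Ro
def ori(yaw,tilt,sgn):
    """tool z down, tilted fwd(uphill) by tilt; tool x along +-uphill"""
    u=np.array([np.cos(yaw),np.sin(yaw),0]); z=np.array([0,0,1.])
    tz=np.sin(tilt)*u-np.cos(tilt)*z; tx=sgn*(np.cos(tilt)*u+np.sin(tilt)*z); ty=np.cross(tz,tx)
    return Ro.from_matrix(np.c_[tx,ty,tz]).as_quat()
E
python3 - <<'E'
from h import *
from workcell import r,optics,command_gripper
import pickle
print(r.tip_extent, optics.camera_model("wrist"))
y=np.radians(98.5)
for s in (1,-1):
    q=ori(y,0,s)
    for P in ([.56,.08,.33],[.58,-.04,.1],[.53,.2,.12]):
        print(s,P,r.solve_ik(P,q))
E
```

```text
0.025 {'K': array([[413.43408667,   0.        , 321.95963153],
       [  0.        , 413.43408667, 231.7353471 ],
       [  0.        ,   0.        ,   1.        ]]), 'k1': -0.03737961318177642, 'tool_from_camera': array([[ 5.23953658e-04, -9.50246963e-01, -3.11497087e-01,
         8.03269025e-02],
       [ 9.99999605e-01,  2.74333833e-04,  8.45171821e-04,
         8.35004713e-04],
       [-7.17667766e-04, -3.11497407e-01,  9.50246731e-01,
        -1.16795725e-01],
       [ 0.00000000e+00,  0.00000000e+00,  0.00000000e+00,
         1.00000000e+00]])}
1 [0.56, 0.08, 0.33] [ 6.42566643e-03  3.75332406e-01  1.27192716e+00 -4.44089210e-16
  1.49433309e+00 -1.41927320e-01]
1 [0.58, -0.04, 0.1] [-2.00649682e-01  6.04502025e-01  1.55996262e+00 -4.44089210e-16
  9.77128006e-01 -3.49002669e-01]
1 [0.53, 0.2, 0.12] [ 2.25556670e-01  5.55910779e-01  1.58618939e+00 -4.44089210e-16
  9.99492489e-01  7.72036832e-02]
-1 [0.56, 0.08, 0.33] [ 6.42566643e-03  3.75332406e-01  1.27192716e+00 -4.44089210e-16
  1.49433309e+00  2.99966533e+00]
-1 [0.58, -0.04, 0.1] [-2.00649682e-01  6.04502025e-01  1.55996262e+00 -4.44089210e-16
  9.77128006e-01  2.79258998e+00]
-1 [0.53, 0.2, 0.12] [ 2.25556670e-01  5.55910779e-01  1.58618939e+00 -4.44089210e-16
  9.99492489e-01 -3.06438897e+00]
```

```bash
python3 - <<'E'
from h import *
from workcell import r,optics,command_gripper
import pickle
q=ori(np.radians(98.5),0,1)
r.reach([.565,.08,.32],q)
command_gripper(.06)
s=r.read_state(); p,Z=optics.get_image("wrist"); pickle.dump((s,p,Z,optics.camera_model("wrist")),open("w1.pkl","wb"))
p2,Z2=optics.get_image("top"); cv2.imwrite("pics/top1.png",p2[:,:,::-1]); pickle.dump((p2,Z2),open("t1.pkl","wb"))
cv2.imwrite("pics/w1.png",p[:,:,::-1]); print(r.read_state())
E
```

```text
{'time_s': 2.875, 'joint_positions': array([ 6.18303394e-03,  3.89275209e-01,  1.27766468e+00, -1.97910109e-05,
        1.47463694e+00, -1.41993689e-01]), 'dq': array([ 0.00326147,  0.00039813, -0.0001508 ,  0.00135572, -0.00116212,
       -0.00059   ]), 'tau': array([-5.96217276e-02, -4.74836504e+01, -2.62973553e+01, -3.48127440e-03,
        2.80771519e-04, -9.30755931e-06]), 'eef_pos': array([0.56501652, 0.07988934, 0.32000318]), 'eef_rot': array([ 6.52825796e-01,  7.57508073e-01, -2.21934716e-06,  1.24374831e-05]), 'contact_force': array([-0.67936741,  0.65460936, -0.53950904]), 'torque': array([-0.03506139,  0.00697826,  0.05166289]), 'grip_width': 0.06013991120535675}
```

View pics/w1.png

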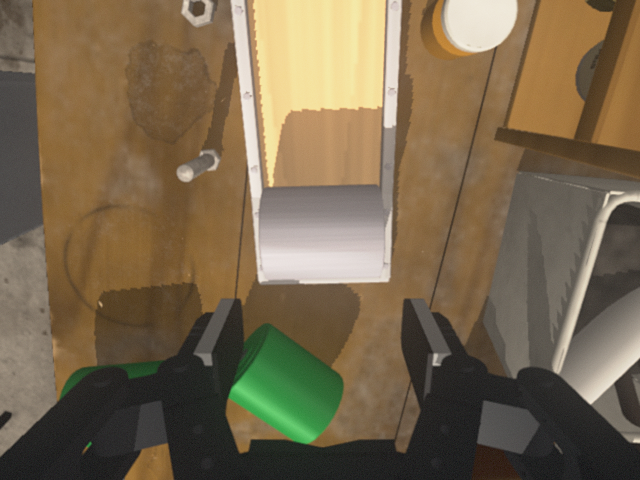

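```bash
python3 - <<'E'
from h import *
import pickle
s,p,Z,m=pickle.load(open("w1.pkl","rb"))
T=np.eye(4);T[:3,:3]=Ro.from_quat(s["eef_rot"]).as_matrix();T[:3,3]=s["eef_pos"]
C=T@m["tool_from_camera"]; m=dict(m); m["R"]=C[:3,:3].T; m["t"]=-m["R"]@C[:3,3]
m1=m; pickle.dump(m,open("m1.pkl","wb"))
# row profiles
g=cv2.cvtColor(p,cv2.COLOR_RGB2GRAY).astype(int)
for v in (5,40,80,120,160,276): print(v,"L",g[v,225:275].tolist(),"\n  R",g[v,372:410].tolist())
for u in (270,290,320,350,375): print(u,g[262:292,u].tolist(), g[178:192,u].tolist())
L=onz(m,257.5,283.5,.028);R=onz(m,390.5,282,.028)
print(L,R,np.linalg.norm(L-R),(L+R)/2,np.degrees(np.arctan2((R-L)[0],-(R-L)[1])))
W=cloud(m,Z)
S=W[(W[...,2]>.08)&(W[...,0]>.5)&(W[...,0]<.65)&(W[...,1]<.1)&(W[...,1]>-.03)]
print(len(S),S.min(0),S.max(0),S.mean(0))
c=p[150:300,220:420,::-1]; cv2.imwrite("pics/c_w1.png",cv2.resize(c,None,fx=4,fy=4,interpolation=cv2.INTER_CUBIC))
E
```

```text
5 L [109, 108, 109, 104, 104, 120, 166, 211, 222, 213, 194, 197, 209, 213, 212, 212, 218, 221, 215, 183, 135, 112, 124, 139, 149, 147, 146, 164, 207, 224, 222, 220, 218, 216, 215, 216, 216, 218, 216, 215, 213, 212, 213, 215, 216, 215, 214, 216, 218, 217] 
  R [222, 224, 226, 224, 223, 222, 222, 220, 219, 220, 220, 220, 218, 183, 128, 144, 191, 213, 213, 200, 201, 206, 207, 207, 205, 207, 208, 217, 210, 158, 103, 87, 89, 90, 86, 89, 88, 87]
40 L [111, 110, 111, 108, 114, 113, 113, 111, 117, 144, 198, 221, 227, 226, 223, 222, 220, 220, 221, 221, 225, 222, 199, 140, 112, 123, 144, 150, 148, 155, 168, 187, 220, 224, 223, 221, 221, 220, 219, 218, 217, 218, 216, 213, 214, 215, 216, 216, 216, 217] 
  R [226, 226, 226, 224, 223, 222, 221, 220, 221, 223, 223, 221, 178, 124, 145, 204, 226, 226, 224, 224, 220, 222, 220, 222, 221, 221, 218, 186, 120, 92, 90, 96, 94, 94, 95, 104, 119, 123]
80 L [88, 84, 88, 92, 89, 88, 88, 90, 96, 115, 124, 119, 115, 134, 204, 230, 231, 230, 229, 227, 227, 227, 226, 226, 226, 225, 188, 130, 117, 134, 148, 153, 151, 155, 186, 224, 228, 225, 225, 225, 225, 223, 221
[... 2225 characters left out ...]
220, 219, 220, 221, 222, 221, 219, 218, 218, 218, 216, 218, 215, 215, 210, 213, 218, 222, 227, 197, 141, 118, 119, 119, 102, 92, 91, 91, 89] [144, 143, 146, 145, 145, 145, 126, 101, 97, 101, 104, 107, 106, 110]
375 [215, 216, 217, 218, 218, 216, 216, 215, 216, 216, 214, 216, 216, 216, 213, 209, 215, 218, 225, 221, 163, 116, 113, 117, 116, 114, 115, 116, 117, 115] [147, 149, 148, 143, 144, 138, 115, 95, 97, 102, 101, 106, 107, 108]
[ 0.51343025 -0.04354618  0.028     ] [ 0.65610535 -0.02044745  0.028     ] 0.14453281613929764 [ 0.5847678  -0.03199682  0.028     ] 99.19624705586114
61158 [ 0.50001872 -0.01028145  0.08000532] [0.63032934 0.09999999 0.38452057] [0.56346405 0.08027652 0.31675978]
```

View pics/c_w1.png

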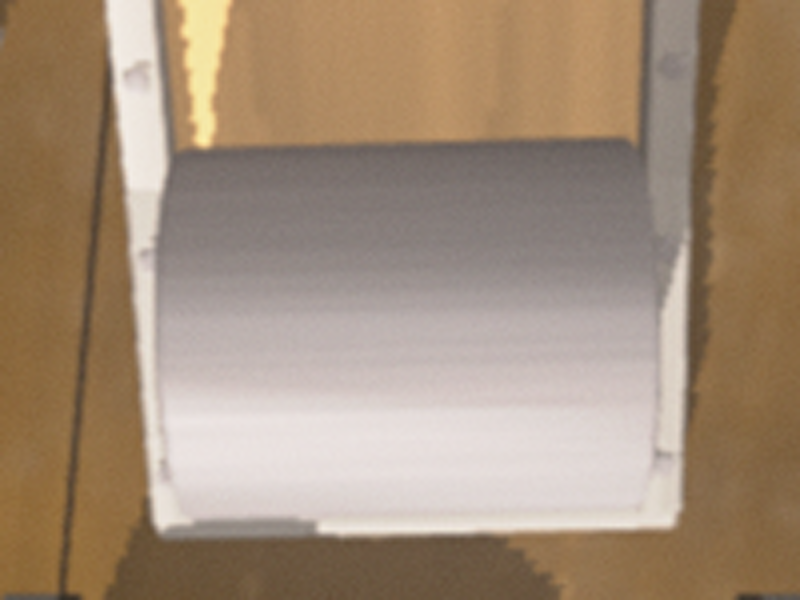

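```bash
python3 - <<'E'
from h import *
import pickle
m=pickle.load(open("m1.pkl","rb"))
Lp=[(230.8,5),(234.6,40),(238.7,80),(242.9,120),(246.9,160)]
Rp=[(401.2,5),(399.3,40),(397.6,80),(395.8,120),(393.9,160)]
yaw=np.radians(98.7); low=onz(m,257.5,283.5,.028)*.5+onz(m,390.5,282,.028)*.5
o=low[:2]+.188*np.array([np.cos(yaw),np.sin(yaw)])
def rt(uv):
    z=.04
    for _ in range(15):
        P=onz(m,*uv,z); x=(P[:2]-o)@np.array([np.cos(yaw),np.sin(yaw)]); z=.012+(x+.085)*np.tan(np.radians(8))+.016/np.cos(np.radians(8))
    return P
for it in range(4):
    L=np.array([rt(p) for p in Lp]);R=np.array([rt(p) for p in Rp])
    aL=np.polyfit(L[:,1],L[:,0],1);aR=np.polyfit(R[:,1],R[:,0],1)
    yl=90-np.degrees(np.arctan(aL[0]));yr=90-np.degrees(np.arctan(aR[0]))
    yaw=np.radians((yl+yr)/2); u=np.array([np.cos(yaw),np.sin(yaw)]);n=np.array([-u[1],u[0]])
    lat=((L[:,:2]@n).mean()+(R[:,:2]@n).mean())/2; w=(L[:,:2]@n).mean()-(R[:,:2]@n).mean()
    o=u*(low[:2]@u+.188)+n*lat
    print(yl,yr,np.degrees(yaw),w,o, "low lat",low[:2]@n-lat)
# roller: silhouettes: camera ray tangent front (u=320,v=185.5) and back edge(320,~277.5)
cam=-m["R"].T@m["t"]
ang=[]
for uv in [(320,185.5),(320,278)]:
    c,d=ray(m,*uv); ang.append(np.arctan2(d[2],d[:2]@u))
# tangent rays: axis in bisector, at dist 45/sin(half)
a=(ang[0]+ang[1])/2;h=abs(ang[0]-ang[1])/2;D=.045/np.sin(h)
print("roller ramp x,z", (cam[:2]-o)@u+D*np.cos(a), cam[2]+D*np.sin(a), np.degrees(ang))
# assuming z=.057
t=(.057-cam[2])/np.sin(a); print((cam[:2]-o)@u+t*np.cos(a))
E
```

```text
99.9811047572377 100.09446316102361 100.03778395913065 0.14313762236032468 [0.55190735 0.1531091 ] low lat -9.394374233318015e-05
99.98072695377515 100.09487740999782 100.03780218188649 0.1431314335829303 [0.55194921 0.15311651] low lat -5.137045893288672e-05
99.98072695425476 100.09487741043888 100.03780218234682 0.14313143353775665 [0.55194921 0.15311651] low lat -5.136987916631863e-05
99.98072695425489 100.094877410439 100.03780218234695 0.14313143353775548 [0.55194921 0.15311651] low lat -5.136987915133062e-05
roller ramp x,z -0.12156623893072512 0.052335873160363255 [-101.81461613 -114.58329066]
-0.12003284645935466
```

```bash
cat >> h.py <<'E'
YAW=np.radians(100.04); O=np.array([.55195,.15312]); U=np.array([np.cos(YAW),np.sin(YAW)]); T8=np.radians(8)
Q=ori(YAW,T8,1)
def tcp_for_axis(x,z,up=.008,back=.056):
    x2=x-back*np.cos(T8)-up*np.sin(T8); z2=z-back*np.sin(T8)+up*np.cos(T8)
    return np.array([*(O+U*x2),z2])
def deck(X,h=.045): return -.085+X*np.cos(T8)-h*np.sin(T8), .012+X*np.sin(T8)+h*np.cos(T8)
E
python3 - <<'E'
from h import *
from workcell import r,optics,command_gripper
import pickle
m=pickle.load(open("m1.pkl","rb"))
for z in (.03,.06): print("green near",(onz(m,268,324,z)[:2]-O)@U)
command_gripper(.045)
a=tcp_for_axis(-.132,.057); print(a, tcp_for_axis(*deck(.155)))
r.reach(a+[0,0,.12],Q)
r.move_straight(a,Q,speed=.12,max_force=10)
s=r.read_state(); print(s["time_s"],s["eef_pos"],s["contact_force"],s["grip_width"])
for n in ("scene","wrist"):
    p,_=optics.get_image(n)
    if n=="scene": p=cv2.resize(p[150:330,210:450],None,fx=3.3,fy=3.3)
    cv2.imwrite(f"pics/{n}2.png",p[:,:,::-1])
E
```

```text
green near -0.23613745237595454
green near -0.21836673002066076
[ 0.5848242  -0.03256071  0.05712845] [0.5509632  0.15869368 0.07826234]
5.0833 [ 0.58538519 -0.03260133  0.05797383] [-0.09513245 -0.86100391 -0.1836431 ] 0.044932682986911235
```

```bash
ls pics
```

```text
c_scene.png
c_top.png
c_w1.png
scene0.png
scene2.png
top0.png
top1.png
w1.png
wrist2.png
```

View pics/scene2.png

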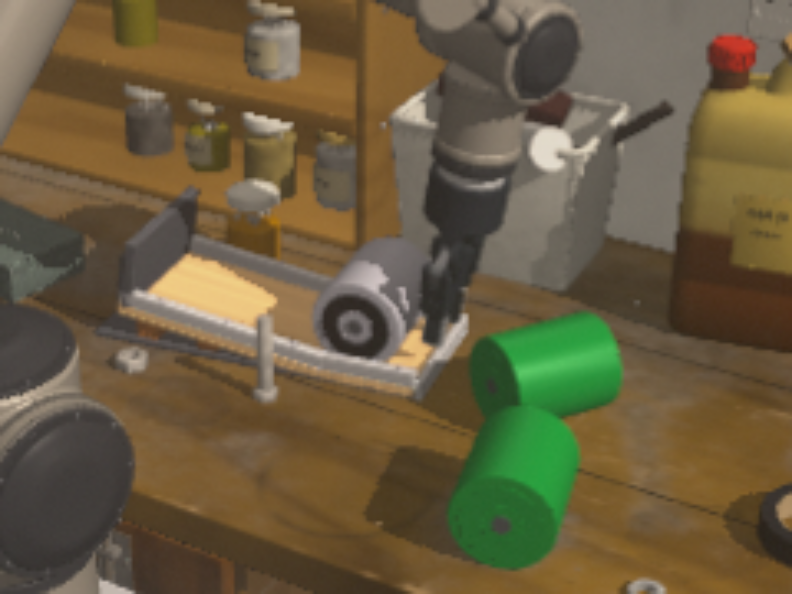

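View pics/wrist2.png

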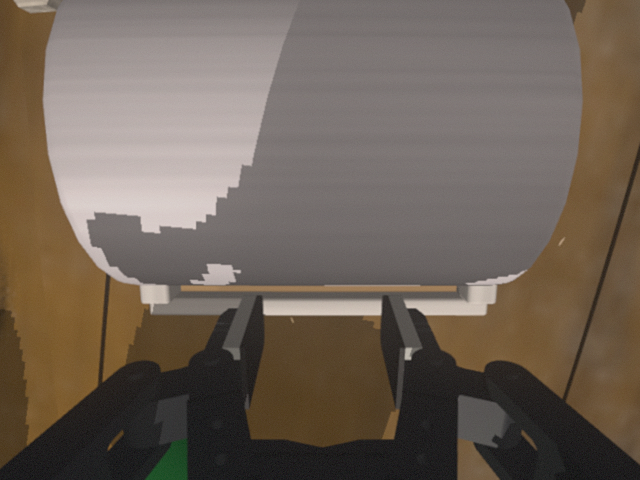

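The fingertips (wrist 250,300 and 395,300) are centred behind the roller with a small gap and clear of the green cylinder. Next I'll push gently along the apron and then up the slope.

```bash
python3 - <<'E'
from h import *
from workcell import r,optics,command_gripper
def st(n):
    s=r.read_state(); f=s["contact_force"]; print(n,round(s["time_s"],2),np.round(s["eef_pos"],4),"F",np.round(f,2),"along",round(float(f[:2]@U),2))
print(r.move_straight(tcp_for_axis(-.112,.057),Q,speed=.02,max_force=12)); st("touch")
print(r.move_straight(tcp_for_axis(-.088,.057),Q,speed=.03,max_force=12)); st("corner")
print(r.move_straight(tcp_for_axis(*deck(.06)),Q,speed=.035,max_force=12)); st("mid")
for n in ("scene","wrist"):
    p,_=optics.get_image(n)
    if n=="scene": p=cv2.resize(p[150:330,210:450],None,fx=3.3,fy=3.3)
    cv2.imwrite(f"pics/{n}3.png",p[:,:,::-1])
E
```

```text
False
touch 6.33 [ 0.5814 -0.013   0.0571] F [-0.24  0.82  0.62] along 0.85
False
corner 7.28 [0.5771 0.0107 0.0571] F [-0.53  0.13  0.16] along 0.22
False
mid 9.05 [0.5673 0.066  0.0649] F [ 1.41 -0.45  0.56] along -0.69
```

```bash
sleep 1
```

```text
(no output)
```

View pics/scene3.png

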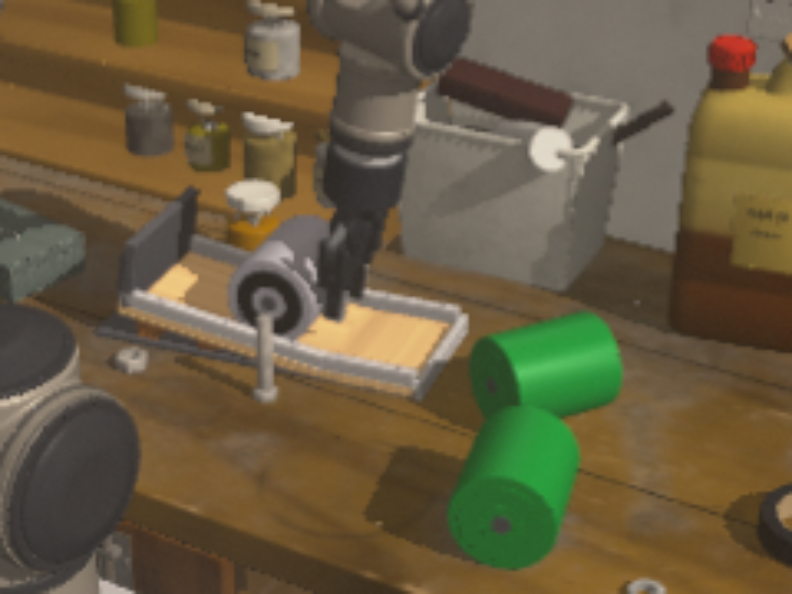

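View pics/wrist3.png

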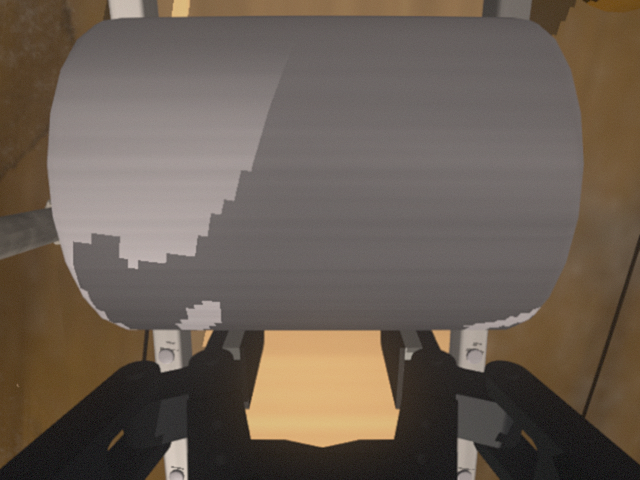

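The roller is square between the rails and resting on both fingers (wrist 240,335 and 405,335). I'll continue to the stop.

```bash
python3 - <<'E'
from h import *
from workcell import r,optics,command_gripper
import pickle
def st(n):
    s=r.read_state(); f=s["contact_force"]; print(n,round(s["time_s"],2),np.round(s["eef_pos"],4),"F",np.round(f,2),"along",round(float(f[:2]@U),2)); return s
print(r.move_straight(tcp_for_axis(*deck(.143)),Q,speed=.035,max_force=10)); st("near")
print(r.move_straight(tcp_for_axis(*deck(.172)),Q,speed=.012,max_force=8)); s=st("stop")
r.hold(.5); s=st("held")
c=tcp_for_axis(*deck(.155)); print("X axis est",.155+((s["eef_pos"][:2]-c[:2])@U)/np.cos(T8))
d={}
for n in ("scene","wrist","top"):
    p,Z=optics.get_image(n); d[n]=(p,Z)
    if n=="scene": p=cv2.resize(p[170:300,230:400],None,fx=4.5,fy=4.5)
    if n=="top": p=cv2.resize(p[170:300,200:380],None,fx=4.4,fy=4.4)
    cv2.imwrite(f"pics/{n}4.png",p[:,:,::-1])
pickle.dump((s,d),open("d4.pkl","wb"))
E
```

```text
False
near 11.68 [0.553  0.1469 0.0765] F [-0.17 -0.62  0.72] along -0.58
True
stop 12.73 [0.5515 0.155  0.0775] F [-0.21 -0.42 -0.23] along -0.38
held 13.23 [0.5512 0.1548 0.0771] F [ 0.   -0.74 -1.15] along -0.73
X axis est 0.15105963500219108
```

```bash
sleep 1
```

```text
(no output)
```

View pics/scene4.png

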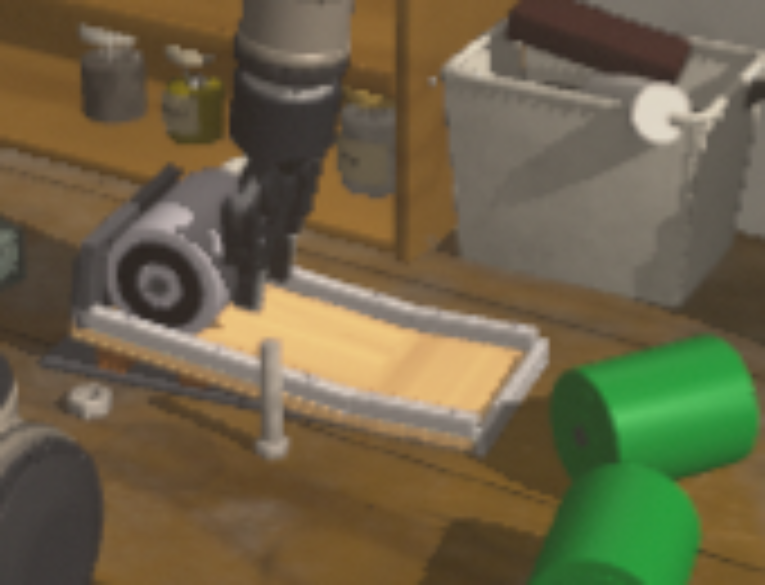

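View pics/wrist4.png

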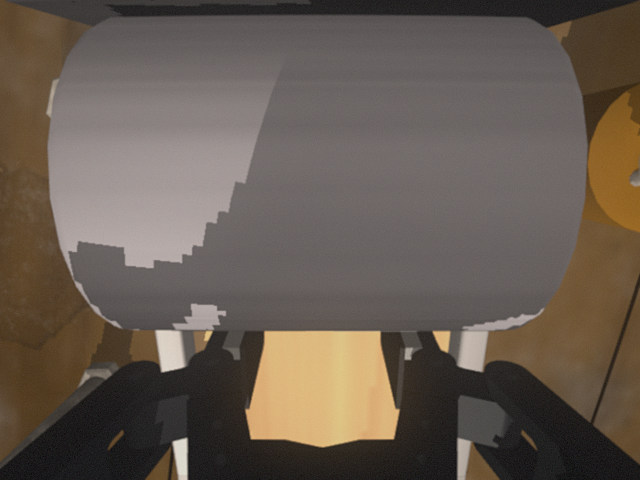

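View pics/top4.png

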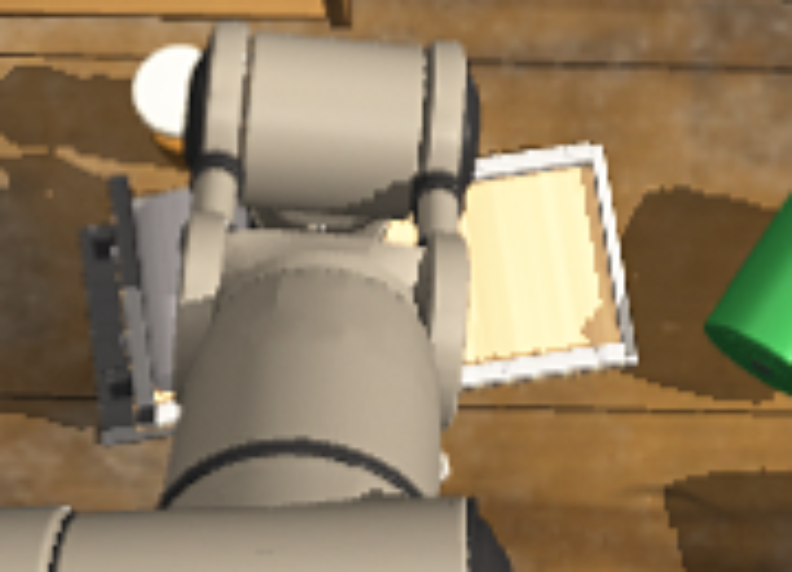

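An impact tripped the force limit, but the sustained force afterwards is about zero, so the roller isn't proven seated yet. I'll press on in small steps until there is a steady force.

```bash
python3 - <<'E'
from h import *
from workcell import r
s=r.read_state(); S=np.array([U[0]*np.cos(T8),U[1]*np.cos(T8),np.sin(T8)])
base=tcp_for_axis(*deck(.0))
X0=(s["eef_pos"]-base)@S; print(X0)
for k in range(1,9):
    X=X0+.0015*k
    r.move_straight(base+S*X,Q,speed=.01)
    r.hold(.15); F=[];
    for _ in range(4):
        s=r.read_state(); F.append(s["contact_force"]@S); r.hold(.03)
    print(k,round(X,4),"act",round(float((s["eef_pos"]-base)@S),4),"F",np.round(np.mean(F),2),np.round(s["contact_force"],2),round(s["time_s"],2))
    if np.mean(F)<-7: break
E
```

```text
0.15095035853838196
1 0.1525 act 0.1513 F -6.19 [-0.07 -6.41 -1.39] 13.95
2 0.154 act 0.1514 F -12.44 [  0.4  -12.5   -3.38] 14.53
```

```bash
python3 - <<'E'
from h import *
from workcell import r,optics
import pickle
S=np.array([U[0]*np.cos(T8),U[1]*np.cos(T8),np.sin(T8)]); N=np.array([-U[0]*np.sin(T8),-U[1]*np.sin(T8),np.cos(T8)])
base=tcp_for_axis(*deck(.0))
r.move_straight(base+S*.1528,Q,speed=.005); r.hold(.4)
F=[]
for _ in range(8):
    s=r.read_state(); F.append(s["contact_force"]); r.hold(.05)
F=np.mean(F,0); print("F",F,"along",F@S,"perp",F@N,"X",(s["eef_pos"]-base)@S,s["time_s"])
d={}
for n in ("scene","wrist","top"):
    s=r.read_state();p,Z=optics.get_image(n); d[n]=(p,Z,s)
    if n=="scene": p=cv2.resize(p[190:280,230:330],None,fx=6,fy=6,interpolation=cv2.INTER_CUBIC)
    cv2.imwrite(f"pics/{n}5.png",p[:,:,::-1])
pickle.dump(d,open("d5.pkl","wb"))
# roller from wrist silhouettes
p,Z,s=d["wrist"]; m=optics.camera_model("wrist")
T=np.eye(4);T[:3,:3]=Ro.from_quat(s["eef_rot"]).as_matrix();T[:3,3]=s["eef_pos"];C=T@m["tool_from_camera"]
m["R"]=C[:3,:3].T; m["t"]=-m["R"]@C[:3,3]
g=cv2.cvtColor(p,cv2.COLOR_RGB2GRAY).astype(int)
print(g[0:30,320].tolist(),g[315:345,320].tolist())
W=cloud(m,Z); P=W[40:300,150:480].reshape(-1,3); P=P[np.isfinite(P[:,0])]
x=(P[:,:2]-O)@U; z=P[:,2]
X=(x+.085)*np.cos(T8)+(z-.012)*np.sin(T8); H=-(x+.085)*np.sin(T8)+(z-.012)*np.cos(T8)
a=np.linalg.lstsq(np.c_[2*X,2*H,np.ones(len(X))],X*X+H*H,rcond=None)[0]
print("depth circle fit deck X,H,R",a[0],a[1],np.sqrt(a[2]+a[0]**2+a[1]**2),"maxH",np.percentile(H,99))
E
```

```text
F [ 0.32723038 -7.59342921 -2.07787018] along -7.750054894154642 perp -1.0090914193324467 X 0.1513409588372946 15.7
[35, 40, 28, 30, 35, 37, 32, 34, 36, 33, 32, 31, 32, 36, 39, 57, 76, 82, 83, 86, 82, 86, 87, 86, 89, 94, 89, 91, 91, 89] [92, 90, 93, 93, 88, 90, 89, 88, 90, 88, 89, 90, 89, 85, 94, 134, 176, 190, 192, 185, 189, 190, 188, 190, 191, 188, 190, 190, 188, 192]
depth circle fit deck X,H,R 0.15065169907025192 0.04632146648332636 0.0433541089600726 maxH 0.09046867636970056
```

```bash
sleep 1
```

```text
(no output)
```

View pics/scene5.png

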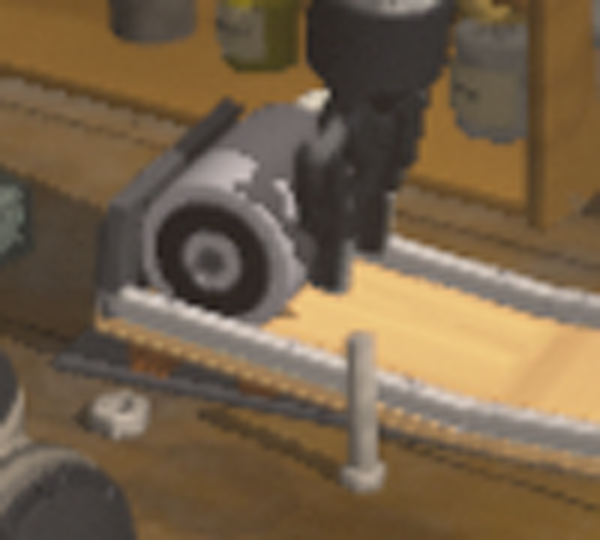

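View pics/wrist5.png

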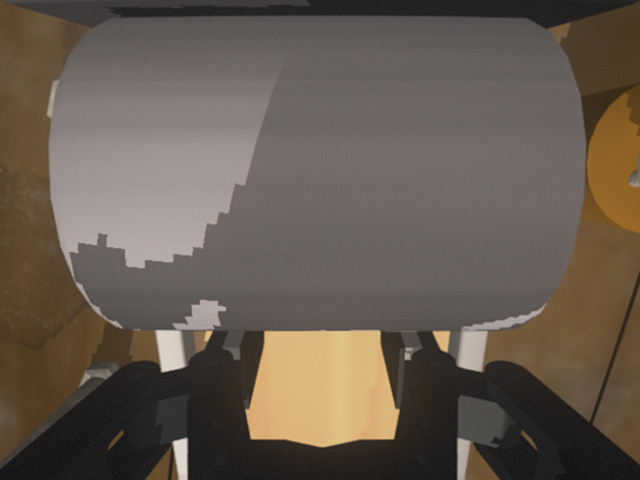

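```bash
python3 - <<'E'
from h import *
from workcell import optics
import pickle
d=pickle.load(open("d5.pkl","rb")); d0=pickle.load(open("d0.pkl","rb"))
def XH(W):
    x=(W[...,:2]-O)@U; z=W[...,2]; return (x+.085)*np.cos(T8)+(z-.012)*np.sin(T8), -(x+.085)*np.sin(T8)+(z-.012)*np.cos(T8)
p,Z,s=d["wrist"]; m=optics.camera_model("wrist")
T=np.eye(4);T[:3,:3]=Ro.from_quat(s["eef_rot"]).as_matrix();T[:3,3]=s["eef_pos"];C=T@m["tool_from_camera"]
m["R"]=C[:3,:3].T; m["t"]=-m["R"]@C[:3,3]
X,H=XH(cloud(m,Z))
for u in (60,100,320,540,600): print(u,[(round(float(X[v,u]),3),round(float(H[v,u]),3)) for v in (1,4,7,10,13)])
# back and front silhouette
for n in ("scene","top"):
    a=cv2.absdiff(d0[n][0],d[n][0])
mt=d0["scene"][2]; X,H=XH(cloud(mt,d["scene"][1]))
c=d["scene"][0]
for v in range(212,246,4): print(v,[(round(float(X[v,u]),3),round(float(H[v,u]),3)) for u in range(248,262,3)])
E
```

```text
60 [(0.195, 0.068), (0.195, 0.066), (0.195, 0.064), (0.195, 0.06), (0.195, 0.056)]
100 [(0.195, 0.069), (0.195, 0.065), (0.195, 0.061), (0.196, 0.057), (0.195, 0.055)]
320 [(0.195, 0.066), (0.195, 0.063), (0.195, 0.06), (0.195, 0.055), (0.195, 0.051)]
540 [(0.195, 0.067), (0.195, 0.064), (0.195, 0.062), (0.195, 0.059), (0.195, 0.055)]
600 [(0.195, 0.069), (0.195, 0.067), (0.195, 0.062), (0.195, 0.062), (0.195, 0.057)]
212 [(0.34, -0.062), (0.331, -0.061), (0.32, -0.059), (0.308, -0.056), (0.204, 0.07)]
216 [(0.326, -0.062), (0.313, -0.057), (0.307, -0.061), (0.2, 0.071), (0.198, 0.062)]
220 [(0.31, -0.059), (0.206, 0.067), (0.196, 0.07), (0.193, 0.063), (0.171, 0.083)]
224 [(0.204, 0.065), (0.194, 0.068), (0.195, 0.055), (0.181, 0.063), (0.169, 0.069)]
228 [(0.204, 0.049), (0.193, 0.053), (0.192, 0.044), (0.178, 0.052), (0.168, 0.055)]
232 [(0.201, 0.037), (0.195, 0.035), (0.188, 0.033), (0.178, 0.036), (0.166, 0.041)]
236 [(0.201, 0.02), (0.193, 0.021), (0.193, 0.009), (0.176, 0.023), (0.165, 0.027)]
240 [(0.201, 0.005), (0.188, 0.011), (0.178, 0.015), (0.171, 0.013), (0.161, 0.016)]
244 [(0.198, -0.007), (0.189, -0.005), (0.179, -0.003), (0.168, 0.002), (0.157, 0.006)]
```

In my measured frame the stop face is at X = 0.195, square across its width. The roller axis is at 0.1507, so its front is at about 0.1957, in contact with the plate and resting on the deck. The steady push is 7.8 N, so I'm handing in.

```bash
python3 - <<'E'
from workcell import r
s=r.read_state(); print(s["time_s"],s["contact_force"]); r.finish_job()
E
```

```text
15.9 [ 1.92230396 -7.74399229 -1.96215911]
the job is handed in; nothing more can be done
```

I pushed the steel roller along the apron and up the ramp with both fingertips behind it, and handed the job in at 15.9 s with the fingers still pressing it against the stop plate.

**Last checks:**
- **Seating:** the wrist depth puts the stop face at deck x 0.195 m across its width. The roller axis is at x 0.151 and z 0.046 m, so it touches the plate and is still down on the deck.
- **Hold:** the steady push is about 8 N along the slope.
- **Other objects:** the bolt, nut, jar and green cylinders look unmoved in the last pictures. I did not measure them or check the other bystanders.

**Checks that disagreed:**
- **Early force stop:** the force limit first tripped on a brief impact with almost no lasting force. I pressed on in 1.5 mm steps up to about 12 N, then eased back to the present hold.
- **Stop position:** my frame places the stop face about 5 mm short of its stated 200 mm. The roller and plate were measured in the same frame, so I put this down to my estimate of where the ramp sits.
- **Upward force:** the fingers push the roller very slightly upward, by about 1 N (about 2 N at the 12 N peak). That is less than the roller's weight, and the last pictures show no lift.

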